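# Set the airbrush needle valve at the model bench

## Robot

A 7-joint arm with a two-finger parallel gripper is mounted at the origin on the work surface. World frame = base frame: x ahead of the robot, y to its left, z up, the work surface at z = 0. Lengths are in m, angles in degrees, forces in N, time in s.
With the tool pointing down it reaches from about 0.425 to 0.875 m from the base axis. Payload 4.7 kg.
Tool frame: the origin (TCP) lies at the very end of the fingers, on their centre line; the grasp point (between the pads) lies 19 mm behind it (env.grasp_offset is the distance from the TCP to the grasp point, in m); z points along the fingers, y is the line along which they close (so a half turn about z gives the same grasp; the last joint's range is limited). The gripper opens to 87 mm and grips with 3 to 60 N. Pads are 19 mm wide; open, the fingers measure 117 mm over their backs; the gripper's body (75 mm by 190 mm) begins 51 mm behind the grasp point.
Start: joints at [-70.812, 18.392, -4.016, 83.108, 1.295, 78.541, -3.26], TCP at [0.205, 0.617, 0.223] pointing down, gripper open.
Joint ranges: [-163.93, 163.93], [-17.29, 119.83], [-79.2, 71.16], [3.27, 140.29], [-89.18, 269.18], [5.43, 117.66], [-154.24, 154.24]. Speed limits (degrees/s): [147.25, 147.25, 180, 180, 180, 180, 180].

## Interface

Orientations are given as [roll, pitch, yaw] about the fixed x, y, z axes, in that order (R = Rz(yaw) Ry(pitch) Rx(roll)).
In Python, from cell import env gives the robot as it stands. The module is installed in compiled form; this text tells all that it offers.
- The arm moves only by the tool drive_tool, never from a script. Its argument "moves" is one flat list of numbers, 5 for each row, row after row: the shift along the tool's x, y, z in units of 40 mm (1.0 is 40 mm), then the turn about the tool's z in units of 10 degrees (1.0 is 10 degrees), then the finger opening in mm, from 0 to 87. A call has 1 to 5 rows; each row is the pose to reach, as a shift and turn from the pose commanded when the call began, along the tool's axes at that moment; what a row does not reach only later rows make up. A row lasts 1/8 s, in which the tool goes at most 62.5 mm and 10.7 degrees, less where a joint would pass 70% of its speed; a pose out of reach is approached as far as the arm can. A call with a gripper value outside its range is refused whole. The fingers move at their own pace and stop on an object; "squeeze" is the grip in N (left out, the last holds). Time passes only in rows, so rows that repeat a pose let the fingers close. It gives the time, the measured TCP pose, the force, the opening and the grip force at its end, in the units of the state.
- env.get_obs(): the state, without advancing time (a new reading comes with each control period).
- env.read_camera(name): name is "scene" or "top" or "wrist"; returns (picture, depth): 480x640x3 uint8, red, green, blue; 480x640 float32, m along the optical axis (not along the pixel's ray), 0 where there is no reading.
- env.camera_model(name): a dict with "K" (3x3 intrinsics, pixels), "rvec" (rotation vector, rad) and "tvec" (3), from world to camera coordinates, as OpenCV has them; the wrist camera has in their place "tool_from_camera" (4x4, takes a point from camera to tool coordinates, whose origin is the TCP and whose axes are the flange's). Camera axes: x right, y down, z forward; pixel columns grow to the right and rows downward; lengths in m; the calibration is good to about 2 mm. A picture is of the moment at which its call begins: read the wrist's pose just before it. camera_model takes no time and is no camera call.
- env.sign_off(): hands the job in; it is judged then, once.
The state is a dict: "time_s": time; "qpos": joint angles; "joint_velocities": joint speeds; "effort": joint torques, N m; "tool_pos": TCP position; "tool_rot": TCP orientation; "force": force on the tool from outside, world axes, zero at the start; "wrist_torque": the same for the moment, N m; "grip_width": finger opening in m; "grasp_force": force on a finger pad.
Only numpy, scipy, OpenCV 4.12 (cv2) and the standard library are available. Lean on these libraries where they do the work, as an engineer would, in place of code of your own. Each camera call takes 0.05 s, during which the arm holds its last target. There are 200 camera calls.

## Task

Set the air needle valve with the long wing handle on the cutting mat: screw it down clockwise until it bottoms, then back it off by one eighth of a turn (45 degrees) and let go. Leave the valve with the short wing handle as it is.

Things in the scene. Friction and masses are not known exactly. Their poses are not given: they have to be found in the camera images.
- long_valve: the fixed base of the needle valve to be set: a steel foot plate 74 x 56 mm, 6 mm thick, with an aluminium block 50 x 34 mm whose top is 30 mm above the table, a brass gland (21 mm across) up to 40 mm, and a brass hose end at each short side, 110 mm from end to end. Screwed down, it does not move. Origin: centre of the underside, on the screw's axis; x runs along the two hose ends, z up.
- long_screw (a joint): angle of that valve's screw, rad: 0 = bottomed (a firm stop), growing as it is turned anticlockwise seen from above (backing off); it starts 0.35 to 1.4 rad open and can turn to 3.0. It stays where it is left (friction about 0.04 N m) and does not rise noticeably. At 0 the wing handle lies exactly in line with the two hose ends, so the angle from the hose ends anticlockwise to the wing is the value.
- long_grip (a point): centre of the wing handle of that valve, on the screw's vertical axis, 66 mm above the table. The handle is an upright black flat bar 60 mm long, 13 mm thick and 26 mm high (from 52 to 78 mm above the table), free underneath except for the slim stem. It turns with the handle: x runs along the bar, y across its 13 mm thickness, z up.
- short_end (a point): middle of one end of the wing handle of the other valve, which is to be left alone: the same base and the same black bar, but only 32 mm long; this point lies 16 mm from that screw's axis, 66 mm above the table, x pointing outwards along the bar. It shows how that handle stands.
Things that resemble listed ones, but are neither listed nor needed, are in the scene too. What is shaped like the long_valve but purple, red or turquoise is not meant.

How it is judged (in metres and radians):
On the way:
1. the long-winged screw is turned down until it bottoms (within 0.07 rad of its stop) (value of joint long_screw below 0.07 rad), for 0.1 s.
At the end, for the whole second after the job is handed in: after bottoming, the long-winged screw stands backed off 45 degrees, give or take 12 degrees (0.575 to 0.995 rad), and the short wing handle stands as it was (its end within 4 mm) (value of joint long_screw between 0.575 and 0.995 rad and distance of short_end from where it was at the start of the episode below 0.004 m); the robot touches nothing.
It fails at once if the short wing handle is turned (its end moves more than 4 mm) (distance of short_end from where it was at the start of the episode above 0.004 m).
It also fails if it takes over 32 s, if anything falls off the work surface, if the arm or the gripper's body presses on something with over 40 N, if the wrist force passes 120 N, or if a joint passes its speed limit or range.

## Working session

There is one attempt and no reset: what is moved stays moved. The work goes in short steps, Python scripts to look and compute and a tool call to move; the robot and the scene stay as the last step left them, time stands still between calls to the robot, and variables do not carry over. Pictures are saved under pics/ and viewed, at most 10 in all, crops included, and the job is handed in when it is done.

Besides the shell and the picture viewer there is one more tool, called after "Call:" as name(argument=value, ...) on one line, values as JSON. drive_tool: Moves the arm, as the interface text tells. Its arguments: {"type":"object","properties":{"moves":{"type":"array","items":{"type":"number"}},"squeeze":{"type":"number"}},"required":["moves"]}

```bash
mkdir -p pics; cat > h.py <<'E'
import numpy as np,cv2
from cell import env
def cam(n):
    m=env.camera_model(n);R=cv2.Rodrigues(np.array(m["rvec"],float))[0]
    return np.array(m["K"]),R,np.array(m["tvec"]).ravel()
def ray(n,uv,z):
    K,R,t=cam(n);d=R.T@np.linalg.inv(K)@np.array([uv[0],uv[1],1.]);c=-R.T@t
    return c+d*(z-c[2])/d[2]
E
python3 - <<'E'
from h import *
for n in("top","scene"):
    p,d=env.read_camera(n);cv2.imwrite(f"pics/{n}.png",p[:,:,::-1]);np.savez(f"{n}.npz",p=p,d=d)
    K,R,t=cam(n);print(n,K[0,0],-R.T@t)
print(env.get_obs())
E
```

```text
top 580.5251310689313 [ 0.4170188  -0.01936222  0.81859185]
scene 473.59276086201305 [ 0.95951734 -0.36084667  0.55379695]
{'time_s': 0.1, 'qpos': array([-70.81262536,  18.43535155,  -4.01584516,  83.16608015,
         1.29436991,  78.54142153,  -3.25967409]), 'joint_velocities': array([-0.01293469, -0.0276477 ,  0.01041599, -0.29996136,  0.02943542,
       -0.13900977, -0.11236885]), 'effort': array([-1.86404141e-04, -4.92573667e+01, -4.05709064e-01, -3.13395667e+01,
       -6.41335314e-02,  3.94472620e-02,  7.34638274e-05]), 'tool_pos': array([0.20483823, 0.61636966, 0.22158087]), 'tool_rot': array([-1.79902343e+02,  4.67406373e-03,  1.61622681e+02]), 'force': array([ 0.6969855 ,  0.05266406, -0.16297481]), 'wrist_torque': array([-0.04020177,  0.01923348,  0.00514534]), 'grasp_force': 0.0, 'grip_width': 0.08716485641457042}
```

View pics/top.png

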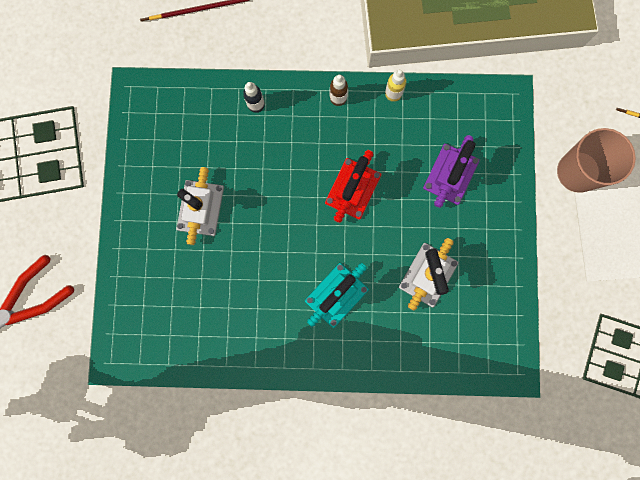

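View pics/scene.png

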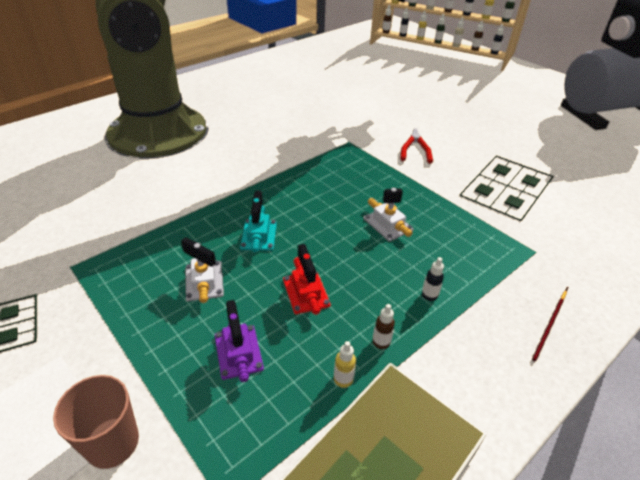

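Two steel and brass valves are in view. The one at top (200,205) has a short bar, and the one at (430,273) has a long bar. The red (355,185), purple (453,170) and turquoise (337,293) ones are decoys. The valve at (430,273) fits: it has plain metal and brass and the longer bar. Next I'll measure it and check it in an enlarged crop.

```bash
cat >> h.py <<'E'
def measure(p,d,box,n="top"):
    x0,y0,x1,y1=box;c=p[y0:y1,x0:x1];dd=d[y0:y1,x0:x1]
    K,R,t=cam(n)
    v,u=np.mgrid[y0:y1,x0:x1]
    P=np.stack([(u-K[0,2])/K[0,0]*dd,(v-K[1,2])/K[1,1]*dd,dd],-1)
    W=(P-t)@R
    hsv=cv2.cvtColor(c,cv2.COLOR_RGB2HSV)
    black=(hsv[...,2]<80)&(W[...,2]>.06)&(dd>0)
    brass=(hsv[...,0]>12)&(hsv[...,0]<32)&(hsv[...,1]>110)&(hsv[...,2]>100)
    return W,black,brass,u,v
E
python3 - <<'E'
from h import *
f=np.load("top.npz");p,d=f["p"],f["d"]
out=[]
for name,b in(("long",(380,220,480,330)),("short",(150,150,250,260))):
    W,bl,br,u,v=measure(p,d,b)
    Z=W[bl];print(name,"black n",bl.sum(),"z pct",np.percentile(Z[:,2],[5,50,95]))
    top=bl&(W[...,2]>.073)
    r=cv2.minAreaRect(np.stack([u[top],v[top]],1).astype(np.float32))
    q=np.array([ray("top",x,.078)[:2] for x in cv2.boxPoints(r)])
    e=[q[1]-q[0],q[2]-q[1]];L=max(e,key=np.linalg.norm)
    print(" bar centre",q.mean(0),"sizes",[np.linalg.norm(x) for x in e],"ang",np.degrees(np.arctan2(L[1],L[0]))%180)
    k,lab,st,ce=cv2.connectedComponentsWithStats(br.astype(np.uint8))
    for i in range(1,k):
        if st[i,4]>25:
            m=lab==i;print(" brass",ce[i]+b[:2],st[i,4],"z",np.median(W[m][:,2]),"xy",np.median(W[m],0)[:2])
    out.append(cv2.resize(p[b[1]:b[1]+110,b[0]:b[0]+100],None,fx=4,fy=4,interpolation=cv2.INTER_CUBIC))
cv2.imwrite("pics/crop.png",np.hstack(out)[:,:,::-1])
E
```

```text
long black n 513 z pct [0.06546788 0.07759609 0.0803295 ]
 bar centre [ 0.47191811 -0.15766872] sizes [np.float64(0.013470527548630179), np.float64(0.05945795531120139)] ang 16.252610948755688
 brass [444.77005348 248.19786096] 187 z 0.025234131847922944 xy [ 0.50757343 -0.17787149]
 brass [428.109375 274.1875  ] 64 z 0.04062739427924174 xy [ 0.46902254 -0.15202506]
 brass [416.35680751 298.15962441] 213 z 0.024998015554085717 xy [ 0.43834748 -0.1389737 ]
short black n 208 z pct [0.065386  0.0773217 0.0799527]
 bar centre [0.55862363 0.16592629] sizes [np.float64(0.01257705393654875), np.float64(0.03179026025276616)] ang 56.57855763194992
 brass [202.13903743 177.6631016 ] 187 z 0.024593764644912572 xy [0.59788748 0.16079485]
 brass [191.39285714 207.78571429] 28 z 0.04034491943346596 xy [0.55187029 0.16936183]
 brass [191.97536946 232.20197044] 203 z 0.024570395999679705 xy [0.52118203 0.17082295]
```

View pics/crop.png

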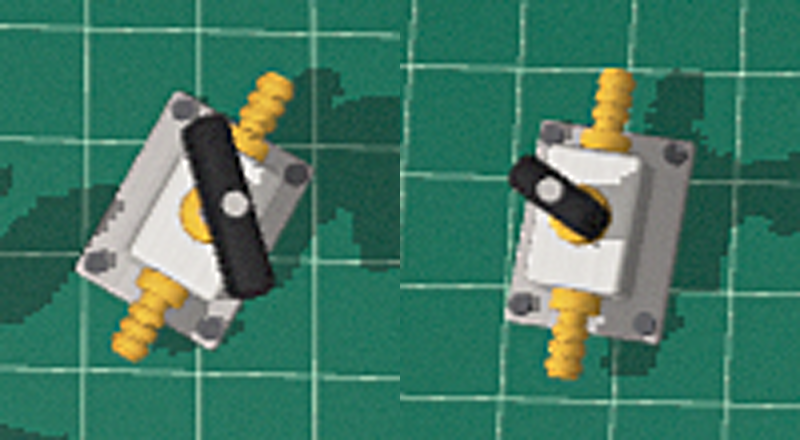

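The left crop is the long valve: bar about 59 x 13 mm, hose ends at crop (265,95) and (130,345). The right crop is the short one, 32 mm. Measured: axis at (0.472,-0.158), hose line at -29.3°, bar at 16.25°, so the value is about 45.5°. That lies inside the stated starting range. I'll approach by way of (0.5,0.2).

```bash
cat >> h.py <<'E'
from scipy.spatial.transform import Rotation as Ro
def go(x,y,z,yaw):
    o=env.get_obs();R=Ro.from_euler("xyz",o["tool_rot"],degrees=True).as_matrix()
    s=R.T@(np.array([x,y,z])-o["tool_pos"])/.04
    a=(o["tool_rot"][2]-yaw+180)%360-180
    print("shift",s.round(3),"turn",round(a/10,3),"| t",o["time_s"],o["tool_pos"].round(4),o["tool_rot"].round(2),"q7",o["qpos"][6].round(1),"F",o["force"].round(1),"T",o["wrist_torque"].round(2),"w",o["grip_width"].round(4),o["grasp_force"])
E
python3 -c "from h import *; go(.5,.2,.22,16.25)"
```

```text
Traceback (most recent call last):
  File "h.py", line 24, in go
    print("shift",s.round(3),"turn",round(a/10,3),"| t",o["time_s"],o["tool_pos"].round(4),o["tool_rot"].round(2),"q7",o["qpos"][6].round(1),"F",o["force"].round(1),"T",o["wrist_torque"].round(2),"w",o["grip_width"].round(4),o["grasp_force"])
                                                                                                                                                                                                        ^^^^^^^^^^^^^^^^^^^^^
AttributeError: 'float' object has no attribute 'round'
```

Call:
drive_tool(moves=[-10.3, -7.6, 0, 5, 60, -10.3, -7.6, 0, 5, 60, -10.3, -7.6, 0, 5, 60, -10.3, -7.6, 0, 5, 60, -10.3, -7.6, 0, 5, 60])

```text
time_s: 0.72
tool_pos: [0.3859, 0.3595, 0.2223]
tool_rot: [-180.0, -0.0, 111.4]
force: [0.4, 0.6, 0.3]
grip_width: 0.0602
grasp_force: 0.0
```

```bash
python3 -c "from h import *; go(.5,.1,.22,16.25)"
```

```text
Traceback (most recent call last):
  File "h.py", line 24, in go
    print("shift",s.round(3),"turn",round(a/10,3),"| t",o["time_s"],o["tool_pos"].round(4),o["tool_rot"].round(2),"q7",o["qpos"][6].round(1),"F",o["force"].round(1),"T",o["wrist_torque"].round(2),"w",o["grip_width"].round(4),o["grasp_force"])
                                                                                                                                                                                                        ^^^^^^^^^^^^^^^^^^^^^
AttributeError: 'float' object has no attribute 'round'
```

```bash
sed -i 's/o\["grip_width"\].round(4)/round(o["grip_width"],4)/' h.py; python3 -c "from h import *; go(.5,.1,.22,16.25)"
```

```text
shift [-7.08   0.293  0.058] turn 9.511 | t 0.725 [0.3859 0.3595 0.2223] [-180.     -0.    111.36] q7 -23.9 F [0.4 0.6 0.3] T [-0.04 -0.06 -0.01] w 0.0602 0.0
```

Call:
drive_tool(moves=[-7.1, 0.3, 0, 5, 60, -7.1, 0.3, 0, 5, 60, -7.1, 0.3, 0, 5, 60, -7.1, 0.3, 0, 5, 60, -7.1, 0.3, 0, 5, 60])

```text
time_s: 1.35
tool_pos: [0.5017, 0.0978, 0.2225]
tool_rot: [180.0, 0.0, 61.1]
force: [0.1, 1.1, 0.4]
grip_width: 0.0601
grasp_force: 0.0
```

```bash
python3 -c "from h import *; go(.472,-.158,.18,16.25)"
```

```text
shift [-5.957  2.441  1.066] turn 4.485 | t 1.35 [0.5017 0.0978 0.2225] [1.7997e+02 2.0000e-02 6.1100e+01] q7 -42.4 F [0.1 1.1 0.4] T [-0.1   0.16 -0.04] w 0.0601 0.0
```

Call:
drive_tool(moves=[-5.96, 2.44, 1.07, 4.5, 60, -5.96, 2.44, 1.07, 4.5, 60, -5.96, 2.44, 1.07, 4.5, 60, -5.96, 2.44, 1.07, 4.5, 60, -5.96, 2.44, 1.07, 4.5, 60])

```text
time_s: 1.98
tool_pos: [0.4714, -0.1592, 0.1792]
tool_rot: [180.0, 0.1, 16.0]
force: [-0.0, 0.7, 0.1]
grip_width: 0.0602
grasp_force: 0.0
```

Call:
drive_tool(moves=[0, 0, 0, 0, 60])

```text
time_s: 2.1
tool_pos: [0.4731, -0.1544, 0.1795]
tool_rot: [-180.0, 0.0, 16.6]
force: [0.6, 1.0, -0.6]
grip_width: 0.0598
grasp_force: 0.0
```

```bash
python3 - <<'E'
from h import *
go(.472,-.158,.048,16.25)
o=env.get_obs();p,d=env.read_camera("wrist");m=env.camera_model("wrist")
K=np.array(m["K"]);T=np.array(m["tool_from_camera"])
R=Ro.from_euler("xyz",o["tool_rot"],degrees=True).as_matrix()
def proj(w):
    t=R.T@(np.array(w)-o["tool_pos"]);c=np.linalg.inv(T)@np.r_[t,1];return (K@c[:3]/c[2])[:2]
print("expected bar px",proj([.472,-.158,.078]))
v,u=np.mgrid[0:480,0:640]
C=np.stack([(u-K[0,2])/K[0,0]*d,(v-K[1,2])/K[1,1]*d,d,np.ones_like(d)],-1)@T.T
W=C[...,:3]@R.T+o["tool_pos"]
hsv=cv2.cvtColor(p,cv2.COLOR_RGB2HSV)
near=np.hypot(W[...,0]-.472,W[...,1]+.158)<.045
bl=near&(hsv[...,2]<80)&(W[...,2]>.073)&(W[...,2]<.085)&(d>0)
pts=W[bl];r=cv2.minAreaRect((pts[:,:2]*1000).astype(np.float32));q=cv2.boxPoints(r);e=[q[1]-q[0],q[2]-q[1]];L=max(e,key=np.linalg.norm)
print(bl.sum(),r[0],r[1],np.degrees(np.arctan2(L[1],L[0]))%180, np.median(pts[:,2]))
cv2.imwrite("pics/w1.png",p[:,:,::-1])
E
```

```text
shift [-0.051  0.081  3.286] turn 0.033 | t 2.1 [ 0.4731 -0.1544  0.1795] [-1.7996e+02  3.0000e-02  1.6580e+01] q7 -57.7 F [ 0.6  1.  -0.6] T [-0.08  0.15 -0.02] w 0.0598 0.0
expected bar px [323.11521833 246.07414493]
1053 (474.5406188964844, -158.44386291503906) (58.7750358581543, 12.680231094360352) 15.682904 0.07688733894288369
```

View pics/w1.png

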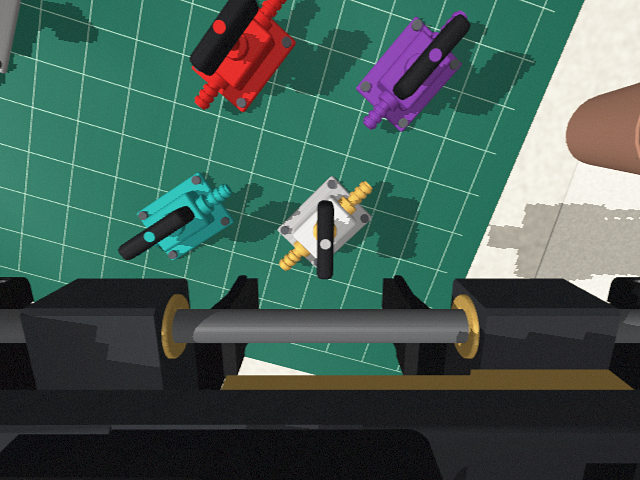

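The wrist view shows the long bar at (325,240), between the fingers and clear of its neighbours. Its fit agrees with the top view: (0.4745,-0.158), 15.7°. Now I'll descend.

```bash
python3 -c "from h import *; go(.473,-.158,.048,16)"
```

```text
shift [-0.052  0.119  3.29 ] turn 0.074 | t 2.15 [ 0.4737 -0.153   0.1796] [-179.95    0.     16.74] q7 -57.6 F [ 0.5  0.7 -0. ] T [-0.05  0.16 -0.  ] w 0.06 0.0
```

Call:
drive_tool(moves=[0, 0, 0.8, 0, 50, 0, 0, 1.2, 0, 50, 0, 0, 1.2, 0, 50])

```text
time_s: 2.52
tool_pos: [0.4729, -0.1527, 0.1307]
tool_rot: [-179.9, 0.1, 16.8]
force: [-0.2, -0.3, -0.2]
grip_width: 0.0505
grasp_force: 0.0
```

```bash
python3 -c "from h import *; go(.473,-.158,.048,16)"
```

```text
shift [-0.03   0.129  2.068] turn 0.077 | t 2.525 [ 0.4729 -0.1527  0.1307] [-1.7994e+02  1.5000e-01  1.6770e+01] q7 -55.6 F [-0.2 -0.3 -0.2] T [-0.04  0.19 -0.  ] w 0.0505 0.0
```

Call:
drive_tool(moves=[-0.03, 0.13, 0.7, 0.08, 50, -0.03, 0.13, 1.4, 0.08, 50, -0.03, 0.13, 1.4, 0.08, 50, -0.03, 0.13, 1.4, 0.08, 50])

```text
time_s: 3.02
tool_pos: [0.475, -0.1596, 0.0772]
tool_rot: [180.0, -0.1, 15.9]
force: [1.0, -0.9, 0.4]
grip_width: 0.0501
grasp_force: 0.0
```

```bash
python3 -c "from h import *; go(.473,-.158,.048,16)"
```

```text
shift [-0.038 -0.052  0.729] turn -0.015 | t 3.025 [ 0.475  -0.1596  0.0772] [ 1.7996e+02 -1.1000e-01  1.5850e+01] q7 -52.3 F [ 1.  -0.9  0.4] T [-0.03  0.15  0.09] w 0.0501 0.0
```

Call:
drive_tool(moves=[-0.04, -0.03, 0.4, 0, 50, -0.04, -0.03, 0.72, 0, 50, -0.04, -0.03, 0.72, 0, 50, -0.04, -0.03, 0.72, 0, 30])

```text
time_s: 3.52
tool_pos: [0.472, -0.159, 0.0469]
tool_rot: [180.0, 0.0, 15.8]
force: [-0.0, 0.9, -0.4]
grip_width: 0.0456
grasp_force: 0.0
```

```bash
python3 -c "from h import *; go(.473,-.158,.048,16)"
```

```text
shift [ 0.031 -0.017 -0.027] turn -0.019 | t 3.525 [ 0.472  -0.159   0.0469] [1.7999e+02 1.0000e-02 1.5810e+01] q7 -50.4 F [-0.   0.9 -0.4] T [-0.07  0.2  -0.02] w 0.0456 0.0
```

Call:
drive_tool(moves=[0, 0, 0, 0, 5, 0, 0, 0, 0, 5, 0, 0, 0, 0, 5, 0, 0, 0, 0, 5], squeeze=20)

```text
time_s: 4.03
tool_pos: [0.472, -0.1587, 0.0471]
tool_rot: [-180.0, -0.0, 15.8]
force: [-0.3, 0.4, 1.1]
grip_width: 0.0131
grasp_force: 20.0
```

```bash
python3 -c "from h import *; go(.473,-.158,.048,-29.3)"
```

```text
shift [ 0.029 -0.01  -0.023] turn 4.513 | t 4.025 [ 0.472  -0.1587  0.0471] [-1.7998e+02 -1.0000e-02  1.5830e+01] q7 -50.4 F [-0.3  0.4  1.1] T [ 0.02  0.25 -0.01] w 0.0131 20.0001661805436
```

Gripped at 13.1 mm with little side force. Now I'll turn clockwise.

Call:
drive_tool(moves=[0, 0, 0, 0.9, 5, 0, 0, 0, 1.8, 5, 0, 0, 0, 2.7, 5, 0, 0, 0, 3.6, 5, 0, 0, 0, 3.6, 5], squeeze=30)

```text
time_s: 4.65
tool_pos: [0.472, -0.1578, 0.0471]
tool_rot: [-179.9, 0.0, -20.1]
force: [-1.0, 3.3, 3.2]
grip_width: 0.0126
grasp_force: 30.0
```

```bash
python3 -c "from h import *; go(.473,-.158,.048,-29.3)"
```

```text
shift [ 0.024 -0.004 -0.023] turn 0.925 | t 4.65 [ 0.472  -0.1578  0.0471] [-1.7993e+02  4.0000e-02 -2.0050e+01] q7 -84.9 F [-1.   3.3  3.2] T [0.69 0.32 0.01] w 0.0126 30.001489212736487
```

Call:
drive_tool(moves=[0, 0, 0, 0.5, 5, 0, 0, 0, 0.8, 5, 0, 0, 0, 0.8, 5])

```text
time_s: 5.03
tool_pos: [0.4721, -0.1577, 0.0471]
tool_rot: [-179.9, 0.1, -28.0]
force: [-1.1, 5.2, 4.2]
grip_width: 0.0125
grasp_force: 30.0
```

```bash
python3 -c "from h import *; go(.473,-.158,.048,-29.3)"
```

```text
shift [ 0.024 -0.003 -0.023] turn 0.132 | t 5.025 [ 0.4721 -0.1577  0.0471] [-1.7991e+02  5.0000e-02 -2.7980e+01] q7 -92.5 F [-1.1  5.2  4.2] T [ 1.06  0.39 -0.04] w 0.0125 30.00091429799795
```

Call:
drive_tool(moves=[0, 0, 0, 0.2, 5, 0, 0, 0, 0.2, 5])

```text
time_s: 5.28
tool_pos: [0.4721, -0.1576, 0.0471]
tool_rot: [-179.9, 0.1, -30.0]
force: [-0.5, 6.6, 4.0]
grip_width: 0.0127
grasp_force: 30.0
```

```bash
python3 -c "from h import *; go(.473,-.158,.048,-29.3)"
```

```text
shift [ 0.024 -0.002 -0.023] turn -0.066 | t 5.275 [ 0.4721 -0.1576  0.0471] [-1.7993e+02  5.0000e-02 -2.9960e+01] q7 -94.4 F [-0.5  6.6  4. ] T [1.17 0.37 0.31] w 0.0127 30.000908402726054
```

Call:
drive_tool(moves=[0, 0, 0, 0.2, 5, 0, 0, 0, 0.2, 5])

```text
time_s: 5.52
tool_pos: [0.4722, -0.1576, 0.0471]
tool_rot: [-180.0, 0.0, -31.9]
force: [-1.4, 5.6, 4.8]
grip_width: 0.013
grasp_force: 30.0
```

```bash
python3 -c "from h import *; go(.473,-.158,.048,-29.3)"
```

```text
shift [ 0.023 -0.004 -0.023] turn -0.258 | t 5.525 [ 0.4722 -0.1576  0.0471] [-1.7996e+02  5.0000e-02 -3.1880e+01] q7 -96.2 F [-1.4  5.6  4.8] T [1.11 0.36 0.68] w 0.013 30.00107416883111
```

Call:
drive_tool(moves=[0, 0, 0, 0.2, 5, 0, 0, 0, 0.2, 5])

```text
time_s: 5.78
tool_pos: [0.4723, -0.1577, 0.0471]
tool_rot: [-180.0, 0.0, -33.9]
force: [0.4, 5.2, 4.7]
grip_width: 0.0137
grasp_force: 30.0
```

```bash
python3 -c "from h import *; go(.473,-.158,.048,-29.3)"
```

```text
shift [ 0.019 -0.004 -0.022] turn -0.462 | t 5.775 [ 0.4723 -0.1577  0.0471] [-1.7996e+02  3.0000e-02 -3.3920e+01] q7 -98.2 F [0.4 5.2 4.7] T [1.13 0.29 0.77] w 0.0137 30.00105665065348
```

The torque rises sharply from about -29.5° and the pads begin to slip, so the screw is bottomed, in agreement with the hose line at -29.3°. Now I'll back off to yaw 15.7°.

Call:
drive_tool(moves=[0, 0, 0, -1, 5, 0, 0, 0, -2, 5, 0, 0, 0, -3, 5, 0, 0, 0, -4, 5, 0, 0, 0, -4, 5])

```text
time_s: 6.4
tool_pos: [0.4721, -0.1585, 0.0471]
tool_rot: [-180.0, -0.0, 5.8]
force: [-0.0, 4.2, 3.7]
grip_width: 0.0127
grasp_force: 30.0
```

Call:
drive_tool(moves=[0, 0, 0, -0.96, 5, 0, 0, 0, -0.96, 5, 0, 0, 0, -0.96, 5])

```text
time_s: 6.78
tool_pos: [0.4721, -0.1587, 0.0471]
tool_rot: [-180.0, -0.0, 15.2]
force: [0.4, 4.1, 2.9]
grip_width: 0.0125
grasp_force: 30.0
```

```bash
python3 -c "from h import *; go(.473,-.158,.048,15.7)"
```

```text
shift [ 0.025 -0.012 -0.024] turn -0.049 | t 6.775 [ 0.4721 -0.1587  0.0471] [-1.7999e+02 -3.0000e-02  1.5210e+01] q7 -51.1 F [0.4 4.1 2.9] T [0.89 0.17 0.  ] w 0.0125 30.00077518634498
```

Call:
drive_tool(moves=[0, 0, 0, 0, 50, 0, 0, 0, 0, 50, 0, 0, 0, 0, 50, 0, 0, 0, 0, 50])

```text
time_s: 7.28
tool_pos: [0.4718, -0.1592, 0.0468]
tool_rot: [180.0, 0.0, 15.4]
force: [0.0, -0.3, -0.8]
grip_width: 0.0444
grasp_force: 0.0
```

Call:
drive_tool(moves=[0, 0, -1, 0, 50, 0, 0, -2, 0, 50, 0, 0, -3.5, 0, 50, 0, 0, -4, 0, 50, 0, 0, -4, 0, 50])

```text
time_s: 7.9
tool_pos: [0.473, -0.1592, 0.2084]
tool_rot: [180.0, -0.2, 15.4]
force: [-0.2, 0.1, -1.1]
grip_width: 0.0502
grasp_force: 0.0
```

```bash
python3 -c "from h import *; go(.6,.1,.21,15.7)"
```

```text
shift [ 4.783 -5.403 -0.026] turn -0.028 | t 7.9 [ 0.473  -0.1592  0.2084] [179.95  -0.21  15.42] q7 -59.2 F [-0.2  0.1 -1.1] T [-0.04  0.16  0.02] w 0.0502 0.0
```

Call:
drive_tool(moves=[4.8, -6.4, 0, 0, 50, 4.8, -6.4, 0, 0, 50, 4.8, -6.4, 0, 0, 50, 4.8, -6.4, 0, 0, 50, 4.8, -6.4, 0, 0, 50])

```text
time_s: 8.52
tool_pos: [0.5859, 0.1334, 0.2046]
tool_rot: [180.0, 0.2, 15.4]
force: [-0.1, -1.3, 1.1]
grip_width: 0.0502
grasp_force: 0.0
```

Call:
drive_tool(moves=[0, 0, 0, 0, 50, 0, 0, 0, 0, 50])

```text
time_s: 8.78
tool_pos: [0.5854, 0.131, 0.2048]
tool_rot: [179.9, 0.2, 15.4]
force: [0.2, -0.9, -0.0]
grip_width: 0.0502
grasp_force: 0.0
```

```bash
python3 - <<'E'
from h import *
p,d=env.read_camera("top")
W,top,br,u,v=measure(p,d,(380,220,480,330));top&=W[...,2]>.073
r=cv2.minAreaRect(np.stack([u[top],v[top]],1).astype(np.float32))
q=np.array([ray("top",x,.078)[:2] for x in cv2.boxPoints(r)]);e=[q[1]-q[0],q[2]-q[1]];L=max(e,key=np.linalg.norm)
print(q.mean(0),[np.linalg.norm(x) for x in e],np.degrees(np.arctan2(L[1],L[0])))
k,lab,st,ce=cv2.connectedComponentsWithStats(br.astype(np.uint8))
for i in range(1,k):
    if st[i,4]>25: print(ce[i]+(380,220),np.median(W[lab==i],0))
cv2.imwrite("pics/end.png",p[:,:,::-1]);o=env.get_obs();print(o["tool_pos"],o["time_s"])
E
```

```text
[ 0.47180078 -0.15763167] [np.float64(0.013755787059143732), np.float64(0.058929234414811384)] -164.49197254919068
[444.80645161 248.16129032] [ 0.5075586  -0.17788018  0.0248503 ]
[428.13846154 274.06153846] [ 0.46994647 -0.15208793  0.04084918]
[416.35211268 298.07511737] [ 0.4383854  -0.13892613  0.02494334]
[0.58556269 0.13005008 0.20547828] 8.825
```

View pics/end.png

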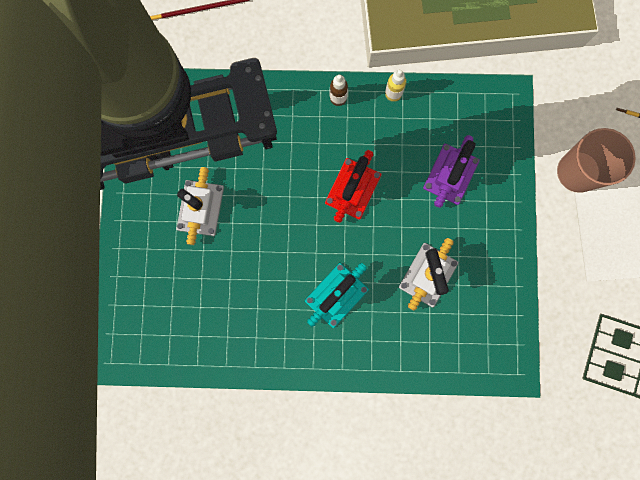

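The long bar at (437,270) now stands at 15.5° against a hose line of -29.3°, so it is 44.8° open. The short valve at (200,205) looks unchanged, and the gripper is up high and clear.

```bash
python3 -c "from h import *; print(env.sign_off())"
```

```text
the job is handed in; nothing more can be done
None
```

The long-wing valve was screwed down to its stop, backed off to about 44.8° measured from the camera, and released; the short-wing valve was not touched, and the job is handed in (no verdict was returned).

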